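# Feed a casting into the curing box and lock the slide

### The job

Take the cream resin casting with the square stub out of the tray and lay it flat in the pocket of the blue feed slide, long side across the slide. Push the slide's red tab fully home so that the casting drops into the amber curing box, and let the slide spring all the way back out; then lock it by putting the red-handled pin down through the yellow eye, and through the slide's eye under it, until its collar rests on the yellow plate. Leave the other things where they are.

Things in the scene. Friction and masses are not known exactly. Their poses are not given: they have to be found in the camera images.
- station: Curing box with feed slide, fixed, place and yaw vary; origin at table height. +x: push direction of the slide (roughly to the robot's left), +y roughly towards the robot. In its frame, mm: steel deck top z = 90, x = -155 to 20, y = -65 to 65; amber-hooded chamber x = 20 to 112, y = -65 to 65, top z = 161, open towards the slide (110 wide, 66 high over the deck); the deck ends at x = 20.
- slide (a joint): travel of the blue sprung slide along station +x, m: 0 = fully out (rest), 0.110 = fully home (stop). The spring pushes back with 3 N at rest, 10 N when home, lightly damped; let go, it returns to 0 by itself in about 1 s. The casting tips off the deck's edge in the last third of the stroke.
- pocket (a point): moves with the slide: the point on the deck (z = 90) on which the centre of the casting's underside is to lie; axes as the station. The pocket has walls 12 mm high over the deck: the back wall's face 27 mm behind this point (-x), side walls' faces 48 mm to each side (y); it is open to the front (+x).
- push_tab (a point): moves with the slide: centre of the back (-x) face of the red push tab, an upright plate 10 mm thick, 70 mm wide in y, from z = 91 to 137; axes as the station. Pushing it towards +x moves the slide; the space behind it is free.
- lock_eye (a point): fixed: centre of the top (114 mm over the table) of the 15 mm hole in the yellow lock plate, 50 x 52 x 6 mm, on a post beside the deck; axes as the station; free above. With the slide at 0, the 15 mm hole in the slide's 6 mm thick lug is exactly below, its top 16 mm lower; nothing is under the lug.
- chamber (a point): fixed: centre of the chamber floor (80 x 110 mm, z = 6), under the amber hood; axes as the station.
- casting: cream resin casting, loose, 0.12 kg, lying flat in the tray at any of three places and varied yaw: base 50 (its x) x 84 (its y) x 16 mm high, with a square stub 28 x 28 mm on its middle from z = 16 to 46 mm to grip by. Origin: centre of its underside. In the pocket its y lies along the station's y, either way round.
- pin: lock pin, loose, 0.08 kg, upright in its rest block: steel shank 10 mm thick and 60 mm long with a tapered tip, collar 26 mm across and 4 mm thick, red round handle 22 mm thick and 46 mm high on the collar. Origin: on the axis at the collar's underside; z up along the handle.
- pin_tip (a point): lower end of the pin's shank, 60 mm under the pin's origin.
- pin_grip (a point): point on the pin's axis at the middle of its red handle, 29 mm above the pin's origin.
- pin_rest: fixed wooden block 60 x 60 x 64 mm high with a 15 mm hole, in which the pin stands with its collar on the block's top. Origin: centre of its underside.
- tray: fixed steel tray 320 (x) x 280 (y) mm, rim 22 mm high, floor top 5 mm over the table. Origin: centre of its underside.
- dome: dome-shaped cream casting, 80 mm across, 50 mm high, in the tray; origin: centre of its underside. Bystander.
- shell: open bowl-shaped cream casting, 84 mm across, 35 mm high, in the tray; origin: centre of its underside. Bystander.
- scraper: spatula with yellow handle, 200 mm, lying at the left. Bystander.
- jar: amber jar, 80 mm across, 100 mm high, at the far left. Bystander.
- bottle: white bottle, 66 mm across, 170 mm high, standing beyond the curing box. Bystander.
- sieve: dark round pan with two side handles, 140 mm across, 60 mm high, beyond the curing box. Bystander.
- brush: brush with wooden handle, 180 mm, lying near the robot at the left. Bystander.
Things that resemble listed ones, but are neither listed nor needed, are in the scene too. What is shaped like the casting but pink is not meant. There is more than one size of the pin; the job needs the smaller.

How it is judged:
On the way, in this order (a step that is already met when the one before it is completed fails the run):
1. the casting lies flat in the pocket of the slide, let go, the slide still out (x of casting in the frame of pocket between -0.012 and 0.025 m and y of casting in the frame of pocket between -0.015 and 0.015 m and z of casting in the frame of pocket between -0.004 and 0.004 m and angle between casting's own z axis and vertical below 0.08 rad and contact force between casting and the fingers below 0.1 N and value of joint slide below 0.01 m), for 0.2 s.
2. the slide is pushed fully home (value of joint slide above 0.105 m), for 0.1 s.
3. the casting is down in the chamber and the slide is back out (x of casting in the frame of chamber between -0.045 and 0.045 m and y of casting in the frame of chamber between -0.06 and 0.06 m and z of casting in the frame of chamber below 0.062 m and value of joint slide below 0.005 m), for 0.2 s.
4. the pin is through the eye, its collar on the yellow plate (horizontal distance between pin_tip and lock_eye below 0.012 m and horizontal distance between pin and lock_eye below 0.006 m and z of pin in the frame of lock_eye between -0.004 and 0.006 m and angle between pin's own z axis and vertical below 0.15 rad), for 0.2 s.
At the end, for the whole second after the job is handed in: The casting rests in the chamber, its origin under 62 mm above the chamber floor; the slide is within 6 mm of fully out; the pin stands in the lock eye, collar within 6 mm of the eye's axis and of the yellow plate, tilt under 0.15 rad, at rest; no bystander moved over 30 mm (all of step 4 and x of casting in the frame of chamber between -0.045 and 0.045 m and y of casting in the frame of chamber between -0.06 and 0.06 m and z of casting in the frame of chamber below 0.062 m and value of joint slide below 0.006 m and linear speed of each of pin, casting below 0.02 m/s); the robot touches nothing.
It fails at once if a bystander was moved more than 30 mm (distance of any of dome, shell, scraper, jar, bottle, sieve, brush from where it was at the start of the episode above 0.03 m).
It also fails if it takes over 67 s, if anything falls off the work surface, if the arm or the gripper's body presses on something with over 40 N, if the wrist force passes 120 N, or if a joint passes its speed limit or range.

### The arm

A 6-joint arm with a two-finger parallel gripper is mounted at the origin on the work surface. World frame = base frame: x ahead of the robot, y to its left, z up, the work surface at z = 0. Lengths are in m, angles in rad, forces in N, time in s.
With the tool pointing down it reaches from about 0.275 to 0.725 m from the base axis. Payload 5.6 kg.
Tool frame: the origin (TCP) lies at the very end of the fingers, on their centre line; the grasp point (between the pads) lies 19 mm behind it; z points along the fingers, y is the line along which they close (so a half turn about z gives the same grasp; the last joint's range is limited). The gripper opens to 85 mm and grips with 20 to 120 N. Pads are 22 mm wide; open, the fingers measure 114 mm over their backs; the gripper's body (76 mm by 85 mm) begins 54 mm behind the grasp point. The pads swing forward as they close: fully open they stand 13 mm farther back than shut.
Start: joints at [1.582, 0.255, 0.108, 0, -1.424, -0.285], TCP at [0.149, 0.53, 0.194] pointing down, gripper open.
Joint ranges: [-2.95, 2.95], [-1.21, 1.97], [-1.09, 1.5], [-2.87, 1.71], [-2.94, -0.07], [-3.05, 3.05]. Speed limits (rad/s): [2.57, 2.57, 3.14, 3.14, 3.14, 3.14].

### API

Orientations are given as a unit quaternion [w, x, y, z].
In Python, from rig import robot gives the robot as it stands.
- The arm moves only by the tool carry_out, never from a script. Its arguments are lists of equal length, an entry for each row: "hand": the finger opening in cm, from 0 to 8.54; "xyz": the shift along the tool's x, y, z in cm, a list of three; "twist": the turn about the tool's z in rad. In form: {"hand": [hand, ...], "xyz": [[dx, dy, dz], ...], "twist": [twist, ...]}. A call has 1 to 10 rows; each row shifts and turns the commanded pose from where the row before left it, along the tool's axes as they then stand; what a row does not reach is not made up. A row lasts 1/12 s, in which the tool goes at most 41.7 mm and 7.16 degrees, less where a joint would pass 70% of its speed; a pose out of reach is approached as far as the arm can. A call is refused whole if a number of a shift passes 4.17 or a number of a turn 0.125, either way. A call with a gripper value outside its range is refused whole. The fingers move at their own pace and stop on an object; the grip force is fixed at half the most. Time passes only in rows, so rows that do not move let the fingers close. It gives the time, the measured TCP pose, the force, the opening and the grip force at its end, in the units of the state.
- robot.get_state(): the state, without advancing time (a new reading comes with each control period).
- robot.snapshot(name): name is "side" or "top" or "wrist"; returns (picture, depth): 384x512x3 uint8, blue, green, red; 384x512 float32, m along the optical axis (not along the pixel's ray), 0 where there is no reading.
- robot.calibration(name): a dict with "fx", "fy", "cx", "cy" (pixels), "k1" (the pictures are not rectified: a ray, as slopes to the right and down, at radius r is drawn at 1 + k1 r^2 times it, then the intrinsics apply), "R" (3x3) and "t" (3): a world point X has camera coordinates R X + t; the wrist camera has in their place "hand_eye" (4x4, takes a point from camera to tool coordinates, whose origin is the TCP and whose axes are the flange's). Camera axes: x right, y down, z forward; pixel columns grow to the right and rows downward; lengths in m; the calibration is good to about 2 mm. A picture is of the moment at which its call begins: read the wrist's pose just before it. calibration takes no time and is no camera call.
- robot.job_done(): hands the job in; it is judged then, once.
The state is a dict: "time_s": time; "qpos": joint angles; "qvel": joint speeds; "effort": joint torques, N m; "ee_pos": TCP position; "orientation": TCP orientation; "wrist_force": force on the tool from outside, world axes, zero at the start; "torque": the same for the moment, N m; "width": finger opening in m; "grasp_force": force on a finger pad.
Only numpy, scipy, OpenCV 4.12 (cv2) and the standard library are available. Lean on these libraries where they do the work, as an engineer would, in place of code of your own. Each camera call takes 0.05 s, during which the arm holds its last target. There are 200 camera calls.

## Working session

There is one attempt and no reset: what is moved stays moved. The work goes in short steps, Python scripts to look and compute and a tool call to move; the robot and the scene stay as the last step left them, time stands still between calls to the robot, and variables do not carry over. Pictures are saved under pics/ and viewed, at most 10 in all, crops included, and the job is handed in when it is done.

Besides the shell and the picture viewer there is one more tool, called after ">>>" in YAML: its name, and indented under it one key for each argument. carry_out: Moves the arm, as the interface text tells. Its arguments: {"type":"object","properties":{"hand":{"type":"array","items":{"type":"number"}},"xyz":{"type":"array","items":{"type":"array","items":{"type":"number"}}},"twist":{"type":"array","items":{"type":"number"}}},"required":["hand","xyz","twist"]}

```bash
mkdir -p pics; ls; cat > h.py <<'E'
import numpy as np, cv2
from rig import robot
from scipy.spatial.transform import Rotation as Ro
def pose(s=None):
    s=s or robot.get_state(); q=s["orientation"]
    return np.array(s["ee_pos"]),Ro.from_quat([q[1],q[2],q[3],q[0]]).as_matrix()
def cloud(name):
    p,R=pose(); im,d=robot.snapshot(name); c=robot.calibration(name)
    K=np.array([[c["fx"],0,c["cx"]],[0,c["fy"],c["cy"]],[0,0,1.]])
    v,u=np.mgrid[0:384,0:512]
    n=cv2.undistortPoints(np.stack([u,v],-1).reshape(-1,1,2).astype(float),K,np.array([c["k1"],0,0,0,0.]))
    n=n.reshape(384,512,2); X=np.dstack([n*d[...,None],d])
    if "hand_eye" in c:
        T=np.array(c["hand_eye"]); X=X@T[:3,:3].T+T[:3,3]; W=X@R.T+p
    else: W=(X-np.array(c["t"]))@np.array(c["R"])
    W[d==0]=np.nan
    return im,W
E
python3 - <<'E'
from h import *
s=robot.get_state(); print(s)
for n in ("top","side"):
    im,W=cloud(n); np.savez(n,im=im,W=W); cv2.imwrite(f"pics/{n}0.png",cv2.resize(im,(800,600)))
    print(n,robot.calibration(n))
E
```

```text
pics
{'time_s': 0.0, 'qpos': array([ 1.58162063e+00,  2.55768730e-01,  1.07002646e-01, -4.72199833e-04,
       -1.42391924e+00, -2.84578101e-01]), 'qvel': array([ 2.18974673e-04, -7.31021923e-04,  7.67014101e-04, -1.29373412e-03,
        8.55582771e-05,  7.63036751e-04]), 'effort': array([-2.62297690e-04, -3.86631453e+01,  2.37940013e+01,  5.36483914e+00,
       -6.08556598e-03, -9.12176233e-06]), 'ee_pos': array([0.14849646, 0.52897778, 0.19318406]), 'orientation': array([ 9.68581456e-04,  9.90641759e-01, -1.36484279e-01, -9.19855602e-05]), 'wrist_force': array([ 0.09455369,  0.18853337, -0.15397456]), 'torque': array([-0.02041822,  0.03545651, -0.00267801]), 'grasp_force': 0.0, 'width': 0.08526040479104101}
top {'fx': 434.00476316928007, 'fy': 434.00476316928007, 'cx': 252.48881383306014, 'cy': 191.4472982813108, 'k1': 0.055652926264466517, 'R': array([[ 0.00651291, -0.99994913,  0.0077019 ],
       [-0.99032105, -0.00751767, -0.13859187],
       [ 0.13864272, -0.00672472, -0.99031963]]), 't': array([0.00756459, 0.52126356, 1.33971259])}
side {'fx': 444.4908629117309, 'fy': 444.4908629117309, 'cx': 254.99761117511406, 'cy': 197.6824185225166, 'k1': 0.0555753438589104, 'R': array([[-0.96752721, -0.2526888 ,  0.00628169],
       [-0.20151046,  0.75608974, -0.62267314],
       [ 0.15259301, -0.60371904, -0.78245684]]), 't': array([0.50063939, 0.14886361, 1.26430043])}
```

View pics/top0.png

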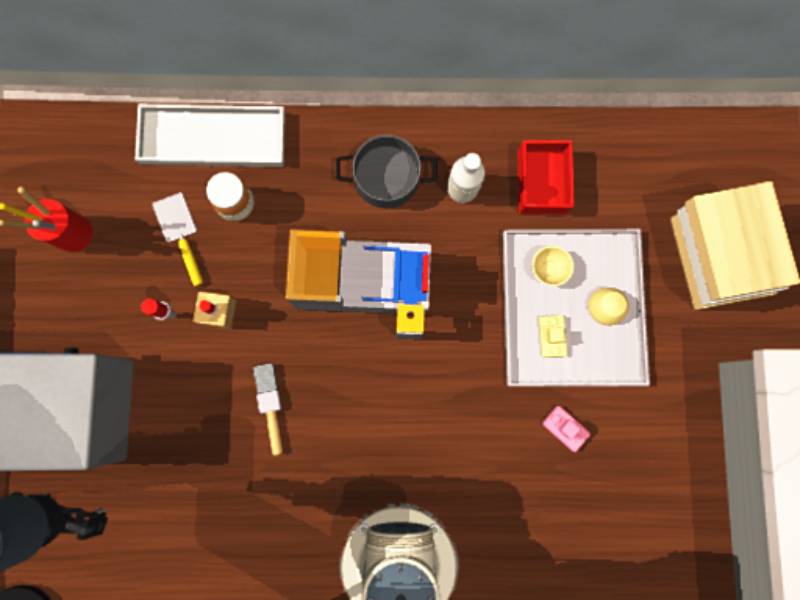

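View pics/side0.png

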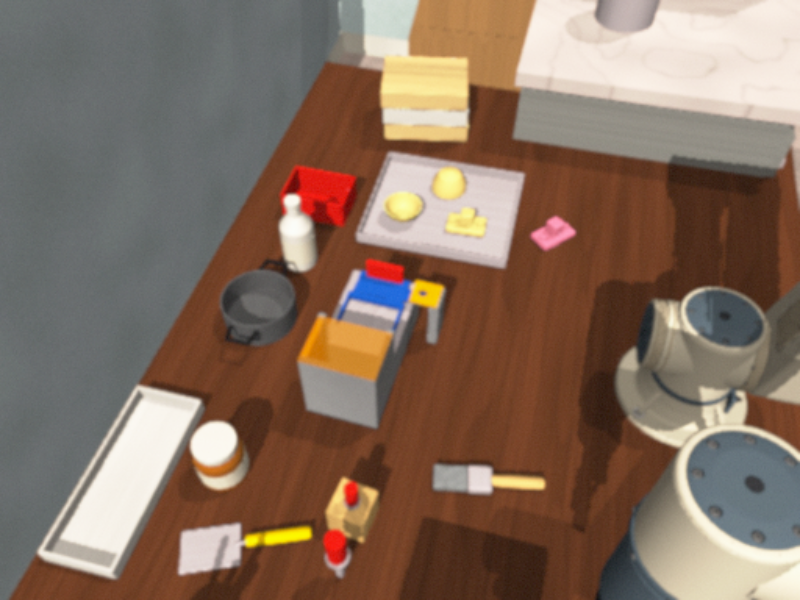

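The top view shows the casting at about (553,336) in the tray, the slide pocket at about (375,275), the red tab at (426,273) and the yellow eye at (410,315). One pin stands in the wooden block at (208,307) and a second red-handled one at (155,308). The pink copy is at (567,428). I'll measure these next.

```bash
python3 - <<'E'
from h import *
D=np.load("top.npz");im,W=D["im"],D["W"]
def at(u,v): 
    a=W[int(v*.64)-1:int(v*.64)+2,int(u*.64)-1:int(u*.64)+2].reshape(-1,3); return np.nanmedian(a,0).round(4)
for k,p in dict(stub=(557,337),base1=(548,322),base2=(551,352),floor=(600,360),tab=(426,273),blue=(408,278),deck=(362,270),eye=(410,327),amber=(315,262),pinA=(207,306),pinB=(153,306),block=(222,315),grey=(40,400),table=(480,430),box=(280,445)).items(): print(k,at(*p))
hsv=cv2.cvtColor(im,cv2.COLOR_BGR2HSV)
def reg(name,x,y,z,ret=False):
    m=(W[...,0]>x[0])&(W[...,0]<x[1])&(W[...,1]>y[0])&(W[...,1]<y[1])&(W[...,2]>z[0])&(W[...,2]<z[1])
    P=W[m]; 
    if len(P)<4: print(name,len(P));return
    r=cv2.minAreaRect((P[:,:2]*1000).astype(np.float32)); print(name,len(P),"med",P.mean(0).round(4),"rect",np.round(r[0],1),np.round(r[1],1),round(r[2],1),"z",np.nanpercentile(P[:,2],[5,50,95]).round(4))
c=at(557,337)
reg("stub",(c[0]-.06,c[0]+.06),(c[1]-.06,c[1]+.06),(.044,.06))
reg("cast",(c[0]-.07,c[0]+.06),(c[1]-.06,c[1]+.06),(.014,.06))
e=at(410,327)
reg("plate",(e[0]-.05,e[0]+.05),(e[1]-.05,e[1]+.05),(.107,.12))
t=at(426,273)
reg("tab",(t[0]-.06,t[0]+.06),(t[1]-.02,t[1]+.02),(.128,.145))
a=at(315,262)
for n,uv in (("A",(207,306)),("B",(153,306))):
    p=at(*uv); 
    for z in ((.09,.13),(.06,.09),(.02,.2)): reg(n+str(z),(p[0]-.03,p[0]+.03),(p[1]-.03,p[1]+.03),z)
reg("block",(at(222,315)[0]-.06,at(222,315)[0]+.06),(at(222,315)[1]-.06,at(222,315)[1]+.06),(.055,.068))
reg("hood",(a[0]-.1,a[0]+.1),(a[1]-.08,a[1]+.08),(.15,.17))
big=im[int(220*.64):int(350*.64),int(270*.64):int(450*.64)]
big2=im[int(280*.64):int(340*.64),int(130*.64):int(250*.64)]
cv2.imwrite("pics/c1.png",np.vstack([cv2.resize(big,(700,500))[:, :],]))
E
```

```text
stub [ 0.4478 -0.3113  0.0494]
base1 [ 0.4785 -0.3     0.0221]
base2 [ 0.4186 -0.3048  0.0203]
floor [ 0.4045 -0.4104  0.0042]
tab [ 0.5598 -0.0455  0.1377]
blue [ 0.5567 -0.0138  0.0962]
deck [0.5735 0.0778 0.0901]
eye [ 0.4578 -0.0169  0.1146]
amber [0.5745 0.1619 0.161 ]
pinA [0.497  0.3686 0.1157]
pinB [0.4916 0.4581 0.1496]
block [0.485  0.351  0.0635]
grey [0.3188 0.6301 0.1806]
table [ 0.2607 -0.1633  0.0014]
box [0.2321 0.2372 0.0179]
stub 81 med [ 0.4513 -0.3099  0.0495] rect [ 451.  -310.3] [25.5 29.5] 1.2 z [0.0451 0.0494 0.0543]
cast 405 med [ 0.4507 -0.3079  0.0268] rect [ 451.4 -310.3] [84.1 50.9] 3.0 z [0.016  0.0215 0.051 ]
plate 289 med [ 0.4722 -0.0176  0.1143] rect [473.1 -16.9] [54.6 48. ] 0.2 z [0.1093 0.1144 0.1183]
tab 78 med [ 0.5597 -0.0455  0.1369] rect [559.  -45.6] [ 9.5 67.9] 87.3 z [0.1323 0.137  0.1414]
A(0.09, 0.13) 62 med [0.4953 0.3718 0.1113] rect [496.2 373.3] [20.4 22.5] 4.2 z [0.096  0.1132 0.1179]
A(0.06, 0.09) 277 med [0.496  0.367  0.0662] rect [497.1 369.1] [58.3 56.8] 89.6 z [0.0607 0.0657 0.0729]
A(0.02, 0.2) 411 med [0.4954 0.3649 0.0689] rect [496.2 369.2] [59.  58.6] 88.6 z [0.034  0.0656 0.1148]
B(0.09, 0.13) 45 med [0.4853 0.4529 0.1092] rect [485.1 453.9] [14.7 28.8] 65.0 z [0.0905 0.1096 0.1268]
B(0.06, 0.09) 28 med [0.487  0.4564 0.0864] rect [486.5 458.9] [25.3 33.3] 62.5 z [0.0827 0.0866 0.0889]
B(0.02, 0.2) 188 med [0.4875 0.4581 0.1227] rect [489.6 462.3] [34.1 30.3] 0.5 z [0.0471 0.1356 0.1529]
block 298 med [0.4957 0.3705 0.0639] rect [496.4 374.4] [64.5 60.6] 82.0 z [0.0581 0.0645 0.0675]
hood 1482 med [0.5662 0.163  0.1615] rect [566.9 160.6] [101.5 131.7] 88.0 z [0.1575 0.1615 0.1656]
```

View pics/c1.png

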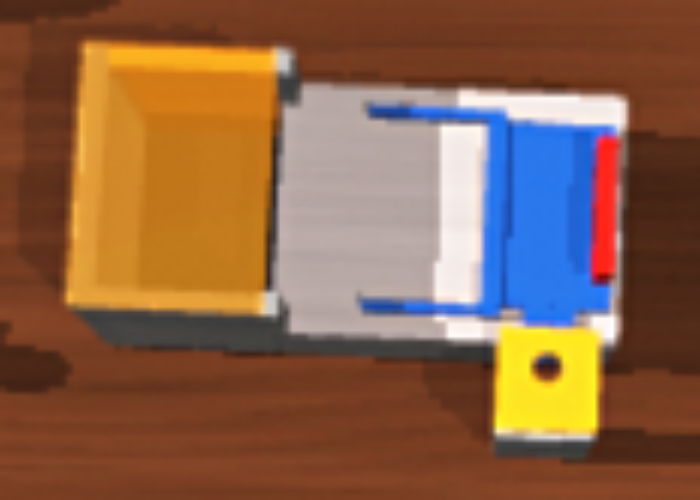

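The crop shows the blue pocket walls at crop (370–500, 105–310), the lock hole at (547,367) and the red tab at (605,210). Pin A's top is at 115 mm, which matches the small pin; B stands at 150 mm. The casting centre is at (0.451,-0.310) with a 29.5 x 25.5 stub. Next I'll fit the station's pose.

```bash
cat >> h.py <<'E'
def fit(m,W,name):
    P=W[m&np.isfinite(W[...,2])]
    r=cv2.minAreaRect((P[:,:2]*1000).astype(np.float32)); print(name,len(P),"mean",P.mean(0).round(4),"rect",np.round(r[0],1),np.round(r[1],1),round(r[2],1))
    return P
def box(W,x,y,z): return (W[...,0]>x[0])&(W[...,0]<x[1])&(W[...,1]>y[0])&(W[...,1]<y[1])&(W[...,2]>z[0])&(W[...,2]<z[1])
def masks(im,W):
    h=cv2.cvtColor(im,cv2.COLOR_BGR2HSV).astype(int);H,S,V=h[...,0],h[...,1],h[...,2]
    blue=(H>100)&(H<125)&(S>120); red=((H<6)|(H>174))&(S>150); yel=(H>22)&(H<35)&(S>150)
    return blue,red,yel
def station(im,W):
    blue,red,yel=masks(im,W); S=box(W,(.4,.68),(-.1,.25),(.08,.2))
    fit(red&S&(W[...,2]>.131),W,"tab"); fit(blue&S,W,"blue"); fit(yel&S&(W[...,2]>.108),W,"yel")
    P=fit(blue&S&(W[...,1]>.02),W,"sidewalls")
    mid=P[:,0].mean()
    for sgn in (P[:,0]>mid,P[:,0]<mid):
        Q=P[sgn]; k=np.polyfit(Q[:,1],Q[:,0],1); print("wall slope",k.round(4),"x at y=.04",np.polyval(k,.04).round(4),Q[:,1].min().round(3),Q[:,1].max().round(3))
    for x in (.53,.55,.57,.59):
        B=blue&S&(abs(W[...,0]-x)<.008); print("backwall front y",x,np.sort(W[B][:,1])[-4:].round(4))
E
python3 - <<'E'
from h import *
for n in ("top","side"):
    D=np.load(n+".npz"); print(n); station(D["im"],D["W"])
c=robot.calibration("top")
K=np.array([[c["fx"],0,c["cx"]],[0,c["fy"],c["cy"]],[0,0,1.]])
r=cv2.undistortPoints(np.array([[[262.1,201.2]]]),K,np.array([c["k1"],0,0,0,0.]))[0,0]
R,t=np.array(c["R"]),np.array(c["t"]); o=-R.T@t; d=R.T@np.r_[r,1]; print("hole",o+d*(.114-o[2])/d[2])
T=np.array(robot.calibration("wrist")["hand_eye"]);print(T.round(3)); p,R=pose();print(R.round(3))
E
```

```text
top
tab 70 mean [ 0.5578 -0.0453  0.1372] rect [558.9 -45.3] [ 9.1 65.7] 87.4
blue 665 mean [ 0.5587 -0.0079  0.1002] rect [560.3  12.3] [122.5 108.7] 88.1
yel 251 mean [ 0.4741 -0.0176  0.1147] rect [474.3 -16.8] [51.8 47.8] 0.4
sidewalls 62 mean [0.5657 0.0453 0.1027] rect [562.4  48.2] [105.6  51.3] 0.4
wall slope [0.001 0.613] x at y=.04 0.613 0.023 0.072
wall slope [0.0276 0.5107] x at y=.04 0.5118 0.022 0.073
backwall front y 0.53 [0.0133 0.0133 0.0133 0.0133]
backwall front y 0.55 [0.0134 0.0134 0.0134 0.0135]
backwall front y 0.57 [0.0135 0.0135 0.0135 0.0136]
backwall front y 0.59 [0.0106 0.0107 0.0107 0.0107]
side
tab 83 mean [ 0.5571 -0.043   0.136 ] rect [558.9 -43.5] [12.8 70.3] 88.6
blue 560 mean [ 0.5557 -0.0061  0.0996] rect [558.3   8.9] [115.4 106.2] 88.2
yel 186 mean [ 0.4707 -0.0153  0.1141] rect [471.5 -16. ] [50.2 47.1] 88.6
sidewalls 30 mean [0.5661 0.0446 0.1009] rect [560.2  44.5] [ 44.  104.6] 88.2
wall slope [0.0379 0.6082] x at y=.04 0.6098 0.024 0.065
wall slope [-0.0017  0.5089] x at y=.04 0.5088 0.024 0.068
backwall front y 0.53 [0.0175 0.0177 0.0179 0.0184]
backwall front y 0.55 [0.016  0.0166 0.017  0.0181]
backwall front y 0.57 [0.0151 0.016  0.0161 0.0164]
backwall front y 0.59 [0.0147 0.0147 0.015  0.0155]
hole [ 0.48118137 -0.01707097  0.114     ]
[[ 0.    -0.953 -0.303  0.077]
 [ 1.    -0.     0.001 -0.001]
 [-0.001 -0.303  0.953 -0.181]
 [ 0.     0.     0.     1.   ]]
[[ 0.963 -0.27  -0.   ]
 [-0.27  -0.963 -0.002]
 [ 0.     0.002 -1.   ]]
```

>>> carry_out:
  hand: [8.5, 8.5, 8.5, 8.5, 8.5, 8.5, 8.5, 8.5, 8.5, 8.5]
  xyz:
    - [3.1, 2.1, -1.1]
    - [3.1, 2.1, -1.1]
    - [3.1, 2.1, -1.1]
    - [3.1, 2.1, -1.1]
    - [3.1, 2.1, -1.1]
    - [3.1, 2.1, -1.1]
    - [3.1, 2.1, -1.1]
    - [3.1, 2.1, -1.1]
    - [3.1, 2.1, -1.1]
    - [3.1, 2.1, -1.1]
  twist: [0, 0, 0, 0, 0, 0, 0, 0, 0, 0]

```text
time_s: 0.93
ee_pos: [0.3909, 0.2418, 0.3045]
orientation: [0.0, 0.991, -0.136, -0.0]
wrist_force: [0.5, 0.9, 0.4]
width: 0.0847
grasp_force: 0.0
```

>>> carry_out:
  hand: [8.5, 8.5, 8.5, 8.5, 8.5, 8.5, 8.5, 8.5, 8.5, 8.5]
  xyz:
    - [3.1, 2.1, 0]
    - [3.1, 2.1, 0]
    - [3.1, 2.1, 0]
    - [3.1, 2.1, 0]
    - [3.1, 2.1, 0]
    - [3.1, 2.1, 0]
    - [3.1, 2.1, 0]
    - [0, 0, 0]
    - [0, 0, 0]
    - [0, 0, 0]
  twist: [0, 0, 0, 0, 0, 0, 0, -0.1, -0.1, -0.1]

```text
time_s: 1.77
ee_pos: [0.5597, 0.0425, 0.303]
orientation: [0.0, 1.0, 0.015, -0.001]
wrist_force: [-0.3, -0.8, 0.5]
width: 0.0849
grasp_force: 0.0
```

```bash
python3 - <<'E'
from h import *
p,R=pose();print(p.round(4),R.round(3).tolist(),robot.get_state()["qpos"].round(2))
im,W=cloud("wrist"); np.savez("w1",im=im,W=W); station(im,W)
cv2.imwrite("pics/w1.png",im)
E
```

```text
[0.5597 0.0425 0.303 ] [[1.0, 0.029, -0.002], [0.029, -1.0, -0.0], [-0.002, 0.0, -1.0]] [ 0.35  0.28  0.41 -0.   -1.71  1.25]
tab 473 mean [ 0.5599 -0.0451  0.1379] rect [559.2 -45.9] [10.3 70.3] 88.1
blue 3491 mean [ 0.5579 -0.0074  0.1012] rect [543.5  12.6] [126.4 141.2] 86.4
yel 289 mean [ 0.4712 -0.0193  0.1158] rect [473.9 -17.8] [50.1 52.1] 87.8
sidewalls 359 mean [0.5547 0.0471 0.1024] rect [562.3  45.9] [ 54.8 106.4] 87.9
wall slope [0.0404 0.6112] x at y=.04 0.6128 0.021 0.071
wall slope [0.0343 0.5111] x at y=.04 0.5125 0.02 0.075
backwall front y 0.53 [0.0155 0.0155 0.0155 0.0155]
backwall front y 0.55 [0.0144 0.0147 0.0148 0.0148]
backwall front y 0.57 [0.0136 0.0136 0.0136 0.0137]
backwall front y 0.59 [0.0132 0.0132 0.0132 0.0132]
```

View pics/w1.png

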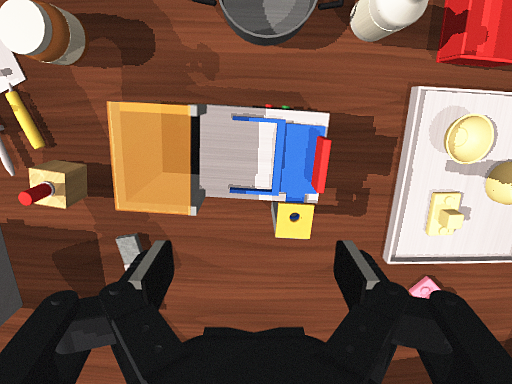

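The wrist picture shows the pocket between its blue walls at x 230–280, the lock hole at (295,217) and the casting at (445,213). The block and pin are at (57,185). The pocket comes out at about (0.5625,0.041), station yaw 88 degrees.

```bash
cat >> h.py <<'E'
def ray(u,v,z,p,R):
    c=robot.calibration("wrist");K=np.array([[c["fx"],0,c["cx"]],[0,c["fy"],c["cy"]],[0,0,1.]])
    n=cv2.undistortPoints(np.array([[[u,v]]],float),K,np.array([c["k1"],0,0,0,0.]))[0,0]
    T=np.array(c["hand_eye"]);o=R@T[:3,3]+p;d=R@T[:3,:3]@np.r_[n,1];return (o+d*(z-o[2])/d[2]).round(4)
def hole(im,W,p,R,z=.114,reg=((.4,.52),(-.06,.04))):
    b,r,y=masks(im,W); S=box(W,*reg,(.10,.13))&y
    h=cv2.morphologyEx(S.astype(np.uint8),cv2.MORPH_CLOSE,np.ones((15,15)))
    h=cv2.convexHull(np.argwhere(S)[:,::-1].astype(np.int32)); M=np.zeros(S.shape,np.uint8); cv2.fillConvexPoly(M,h,1); M=cv2.erode(M,np.ones((7,7)))
    g=cv2.cvtColor(im,cv2.COLOR_BGR2GRAY); dk=(M>0)&(g<90); v,u=np.nonzero(dk); print("hole px",u.mean(),v.mean(),len(u)); return ray(u.mean(),v.mean(),z,p,R)
E
python3 - <<'E'
from h import *
D=np.load("w1.npz");im,W=D["im"],D["W"];p,R=pose()
print(ray(294.5,217,.114,p,R)); print(hole(im,W,p,R))
fit(box(W,(.38,.52),(-.38,-.25),(.044,.06)),W,"stub"); fit(box(W,(.38,.52),(-.38,-.25),(.014,.06)),W,"cast");fit(box(W,(.38,.52),(-.38,-.25),(.014,.03)),W,"base")
b,r,y=masks(im,W); fit(box(W,(.45,.54),(.32,.42),(.105,.125)),W,"pintop");fit(box(W,(.45,.54),(.32,.42),(.06,.067)),W,"block")
print(R.T@(np.array([.4515,-.3105,.1])-p)*100)
E
```

```text
[ 0.4797 -0.0183  0.114 ]
hole px 293.9491525423729 216.4915254237288 59
[ 0.4805 -0.0175  0.114 ]
stub 266 mean [ 0.4523 -0.3085  0.0507] rect [ 450.8 -310.4] [28.2 28.8] 5.2
cast 1252 mean [ 0.4552 -0.3046  0.0293] rect [ 450.7 -310.8] [83.4 50.6] 3.2
base 870 mean [ 0.4561 -0.3037  0.0218] rect [ 450.7 -310.8] [83.4 50.6] 3.2
pintop 210 mean [0.4973 0.3711 0.1134] rect [496.7 373.4] [21.9 20.2] 87.8
block 936 mean [0.4997 0.3672 0.0651] rect [496.2 373.6] [63.3 60.7] 82.7
[-12.03623381  34.91716334  20.3496349 ]
```

>>> carry_out:
  hand: [6, 6, 6, 6, 6, 6, 6, 6, 6, 6]
  xyz:
    - [-1.1, 3.2, 1.5]
    - [-1.1, 3.2, 1.5]
    - [-1.1, 3.2, 1.5]
    - [-1.1, 3.2, 1.5]
    - [-1.1, 3.2, 1.5]
    - [-1.1, 3.2, 1.5]
    - [-1.1, 3.2, 1.5]
    - [-1.1, 3.2, 1.5]
    - [-1.1, 3.2, 1.5]
    - [-1.1, 3.2, 1.5]
  twist: [0, 0, 0, 0, 0, 0, 0, 0, 0, 0]

```text
time_s: 2.65
ee_pos: [0.457, -0.2806, 0.1533]
orientation: [-0.0, 1.0, 0.012, -0.0]
wrist_force: [0.6, 0.1, -0.1]
width: 0.0597
grasp_force: 0.0
```

>>> carry_out:
  hand: [6, 6, 6, 6]
  xyz:
    - [-0.9, 3.0, 1.5]
    - [0, 0, 2.0]
    - [0, 0, 2.0]
    - [0, 0, 0]
  twist: [0, -0.027, 0, 0]

```text
time_s: 2.98
ee_pos: [0.4467, -0.3085, 0.0946]
orientation: [-0.002, 1.0, 0.025, -0.004]
wrist_force: [-0.1, -0.4, -0.9]
width: 0.0601
grasp_force: 0.0
```

```bash
python3 - <<'E'
from h import *
p,R=pose();print(p.round(4),R.round(3).tolist())
im,W=cloud("wrist"); np.savez("w2",im=im,W=W)
for z in ((.044,.06),(.014,.06)): fit(box(W,(.38,.52),(-.38,-.25),z),W,str(z))
print(R.T@(np.array([.4507,-.3107,.028])-p)*100)
E
```

```text
[ 0.4467 -0.3085  0.0946] [[0.999, 0.049, -0.007], [0.049, -0.999, 0.004], [-0.007, -0.005, -1.0]]
(0.044, 0.06) 1073 mean [ 0.4521 -0.3117  0.0511] rect [ 450.9 -311.9] [27.7 27.9] 2.9
(0.014, 0.06) 4496 mean [ 0.4561 -0.3114  0.0293] rect [ 451.  -311.9] [83.2 50.2] 3.3
[0.44037008 0.27354794 6.65498574]
```

>>> carry_out:
  hand: [6, 6, 6, 6, 2, 2, 2, 2, 2, 2]
  xyz:
    - [0.4, 0.35, 2.2]
    - [0, 0, 2.2]
    - [0, 0, 2.2]
    - [0, 0, 0]
    - [0, 0, 0]
    - [0, 0, 0]
    - [0, 0, 0]
    - [0, 0, 0]
    - [0, 0, 0]
    - [0, 0, 0]
  twist: [0, 0, 0, 0, 0, 0, 0, 0, 0, 0]

```text
time_s: 3.87
ee_pos: [0.4543, -0.3131, 0.0338]
orientation: [0.0, 1.0, 0.027, 0.001]
wrist_force: [-0.4, 0.2, -0.2]
width: 0.0199
grasp_force: 0.0
```

>>> carry_out:
  hand: [2, 2, 2, 2, 2, 2, 2, 2, 2, 2]
  xyz:
    - [0, 0, 0]
    - [0, 0, -2]
    - [0, 0, -3]
    - [0, 0, -3.5]
    - [0, 0, -3.5]
    - [0, 0, -3.5]
    - [0, 0, -3]
    - [0, 0, -2]
    - [0, 0, 0]
    - [0, 0, 0]
  twist: [0, 0, 0, 0, 0, 0, 0, 0, 0.04, 0.04]

```text
time_s: 4.7
ee_pos: [0.4547, -0.3133, 0.24]
orientation: [0.001, 1.0, -0.014, 0.002]
wrist_force: [-0.0, 0.1, -1.2]
width: 0.0197
grasp_force: 0.0
```

```bash
python3 - <<'E'
from h import *
s=robot.get_state();p,R=pose(s);print(p.round(4),R.round(3).tolist(),s["width"],s["grasp_force"])
print(R.T@(np.array([.5625,.048,p[2]])-p)*100)
E
```

```text
[ 0.4547 -0.3133  0.24  ] [[1.0, -0.029, 0.004], [-0.029, -1.0, -0.001], [0.004, 0.001, -1.0]] 0.01974597184348152 0.0
[ 9.74389147e+00 -3.64246393e+01 -1.02462178e-02]
```

The fingers closed to 20 mm with no force, so the grasp missed. I'll look.

```bash
python3 - <<'E'
from h import *
p,R=pose()
im,W=cloud("wrist"); np.savez("w3",im=im,W=W); cv2.imwrite("pics/w3.png",im)
for z in ((.044,.06),(.014,.06)): fit(box(W,(.38,.52),(-.38,-.25),z),W,str(z))
im,W=cloud("top"); fit(box(W,(.38,.52),(-.38,-.25),(.014,.06)),W,"top")
E
```

```text
(0.044, 0.06) 432 mean [ 0.4513 -0.312   0.0513] rect [ 450.2 -312. ] [28.2 27.8] 2.5
(0.014, 0.06) 1963 mean [ 0.4539 -0.3121  0.0286] rect [ 450.4 -312. ] [84.3 50.1] 3.2
top 0 mean [nan nan nan] rect [0. 0.] [0. 0.] 0.0h.py:20: RuntimeWarning: Mean of empty slice.
  r=cv2.minAreaRect((P[:,:2]*1000).astype(np.float32)); print(name,len(P),"mean",P.mean(0).round(4),"rect",np.round(r[0],1),np.round(r[1],1),round(r[2],1))
  ret = um.true_divide(
```

View pics/w3.png

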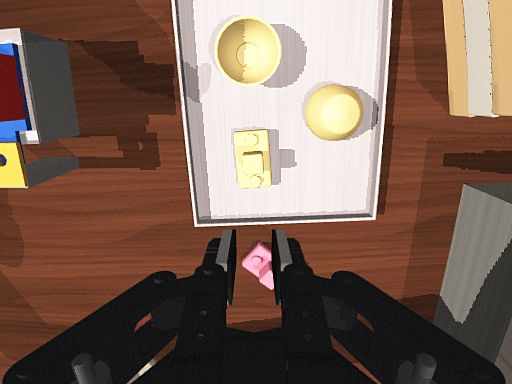

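```bash
python3 - <<'E'
from h import *
p,R=pose(); D=np.load("w3.npz"); W=D["W"]; X=(W-p)@R
m=np.isfinite(X[...,2])&(X[...,2]<.03)&(abs(X[...,1])<.05)&(abs(X[...,0])<.05)
P=X[m]; print(len(P),P.min(0).round(4),P.max(0).round(4))
for z in np.arange(-.06,.03,.005):
    Q=P[(P[:,2]>z)&(P[:,2]<z+.005)]
    if len(Q): print(z.round(3),len(Q),"x",Q[:,0].min().round(3),Q[:,0].max().round(3),"y",np.sort(Q[Q[:,1]<0][:,1])[-3:].round(3),np.sort(Q[Q[:,1]>0][:,1])[:3].round(3))
print(robot.get_state()["qpos"].round(3))
E
```

```text
33888 [-0.0129 -0.05   -0.1407] [ 0.022   0.05   -0.0398]
-0.06 311 x -0.01 0.013 y [-0.01 -0.01 -0.01] [0.01 0.01 0.01]
-0.055 261 x -0.01 0.012 y [-0.01 -0.01 -0.01] [0.01 0.01 0.01]
-0.05 206 x -0.009 0.012 y [-0.01 -0.01 -0.01] [0.01 0.01 0.01]
-0.045 52 x -0.008 0.012 y [-0.01 -0.01 -0.01] [0.01 0.01 0.01]
-0.04 1 x -0.006 -0.006 y [-0.01] []
[-0.32   0.25   0.212 -0.    -1.533  1.863]
```

The wrist depth shows the fingertips 40 mm behind the reported TCP, so the fingers closed above the stub. The wrist and top clouds agree on the scene, so I'll treat the tip as ee_z + 41 mm and go lower.

>>> carry_out:
  hand: [6, 6, 6, 6, 6, 6, 6, 6, 6, 6]
  xyz:
    - [-0.4, -0.1, 3]
    - [0, 0, 3.5]
    - [0, 0, 3.5]
    - [0, 0, 3.5]
    - [0, 0, 3.5]
    - [0, 0, 3]
    - [0, 0, 2]
    - [0, 0, 1.4]
    - [0, 0, 0]
    - [0, 0, 0]
  twist: [-0.04, -0.045, 0, 0, 0, 0, 0, 0, 0, 0]

```text
time_s: 5.63
ee_pos: [0.4494, -0.3118, 0.0037]
orientation: [-0.0, 1.0, 0.03, -0.001]
wrist_force: [1.2, 0.9, 0.1]
width: 0.0601
grasp_force: 0.0
```

>>> carry_out:
  hand: [6, 6, 6, 2, 2, 2, 2, 2, 2, 2]
  xyz:
    - [0, 0, 1]
    - [0, 0, 1]
    - [0, 0, 0]
    - [0, 0, 0]
    - [0, 0, 0]
    - [0, 0, 0]
    - [0, 0, 0]
    - [0, 0, 0]
    - [0, 0, 0]
    - [0, 0, 0]
  twist: [0, 0, 0, 0, 0, 0, 0, 0, 0, 0]

```text
time_s: 6.47
ee_pos: [0.4505, -0.3121, -0.0152]
orientation: [0.0, 1.0, 0.029, 0.001]
wrist_force: [-0.2, 1.4, 5.7]
width: 0.027
grasp_force: 60.5
```

>>> carry_out:
  hand: [2, 2, 2, 2, 2, 2, 2, 2, 2, 2]
  xyz:
    - [0, 0, -1]
    - [0, 0, -2]
    - [0, 0, -3]
    - [0, 0, -3.5]
    - [0, 0, -3.5]
    - [0, 0, -3]
    - [0, 0, -2]
    - [0, 0, -1]
    - [0, 0, 0]
    - [0, 0, 0]
  twist: [0, 0, 0, 0, 0, 0.045, 0.045, 0, 0, 0]

```text
time_s: 7.3
ee_pos: [0.4495, -0.3113, 0.1731]
orientation: [-0.001, 1.0, -0.015, -0.0]
wrist_force: [-0.6, -0.9, -2.3]
width: 0.0273
grasp_force: 59.7
```

```bash
python3 - <<'E'
from h import *
s=robot.get_state();p,R=pose(s);print(p.round(4),R.round(3).tolist(),s["width"],s["grasp_force"])
print(R.T@(np.array([.5625,.047,p[2]])-p)*100)
E
```

```text
[ 0.4495 -0.3113  0.1731] [[1.0, -0.031, -0.001], [-0.031, -1.0, 0.001], [-0.001, -0.001, -1.0]] 0.027286750485331947 59.69475030899048
[ 1.01924644e+01 -3.61629534e+01  3.54905021e-02]
```

>>> carry_out:
  hand: [2, 2, 2, 2, 2, 2, 2, 2, 2, 2]
  xyz:
    - [0.5, -2, 0]
    - [1.0, -3.6, 0]
    - [1.1, -3.8, 0]
    - [1.1, -3.8, 0]
    - [1.1, -3.8, 0]
    - [1.1, -3.8, 0]
    - [1.1, -3.8, 0]
    - [1.1, -3.8, 0]
    - [1.1, -3.8, 0]
    - [0.6, -2.4, 0]
  twist: [0, 0, 0, 0, 0, 0, 0, 0, 0, 0]

```text
time_s: 8.13
ee_pos: [0.5582, 0.0341, 0.1711]
orientation: [0.0, 1.0, -0.015, -0.002]
wrist_force: [0.8, -0.1, -1.5]
width: 0.0271
grasp_force: 59.7
```

>>> carry_out:
  hand: [2, 2, 2, 2, 2]
  xyz:
    - [0.4, -1.6, 0]
    - [0, 0, 0]
    - [0, 0, 3]
    - [0, 0, 2]
    - [0, 0, 0]
  twist: [0, 0, 0, 0, 0]

```text
time_s: 8.55
ee_pos: [0.5592, 0.0455, 0.1181]
orientation: [0.001, 1.0, -0.016, -0.006]
wrist_force: [-0.7, -0.8, -2.8]
width: 0.0271
grasp_force: 59.6
```

```bash
python3 - <<'E'
from h import *
s=robot.get_state();p,R=pose(s);print(p.round(4),R.round(3).tolist(),s["width"],s["grasp_force"])
im,W=cloud("wrist"); cv2.imwrite("pics/w4.png",im); np.savez("w4",im=im,W=W)
h=cv2.cvtColor(im,cv2.COLOR_BGR2HSV).astype(int); cream=(h[...,0]>18)&(h[...,0]<35)&(h[...,1]>40)&(h[...,1]<150)&(h[...,2]>120)
fit(cream&box(W,(.49,.63),(0,.1),(.1,.2)),W,"cast")
station(im,W); print(hole(im,W,p,R))
print(R.T@(np.array([.5625,.047,.073])-p)*100)
E
```

```text
[0.5592 0.0455 0.1181] [[0.999, -0.033, -0.011], [-0.033, -0.999, -0.002], [-0.011, 0.002, -1.0]] 0.027103253891152496 59.61698770523071
cast 9437 mean [0.5762 0.0457 0.1655] rect [560.1  46.3] [49.6 83.8] 88.3
tab 1981 mean [ 0.5627 -0.0441  0.1374] rect [562.9   5. ] [112.3  70. ] 86.3
blue 10041 mean [ 0.5673 -0.0103  0.1023] rect [555.5  13.3] [131.7 118.5] 84.6
yel 13 mean [0.5446 0.0314 0.1522] rect [560.5  54.9] [263.2  58. ] 45.9
sidewalls 784 mean [0.6061 0.0469 0.1146] rect [583.5  48.6] [58.2 64.4] 88.0
wall slope [0.0372 0.6117] x at y=.04 0.6132 0.02 0.072
wall slope [0.0192 0.5633] x at y=.04 0.5641 0.02 0.078
backwall front y 0.53 [0.013  0.0131 0.0131 0.0133]
backwall front y 0.55 [0.0601 0.0601 0.0616 0.0619]
backwall front y 0.57 [0.0701 0.0706 0.0766 0.0783]
backwall front y 0.59 [0.0133 0.0133 0.0133 0.0134]
hole px nan nan 0
[nan nan nan]
[ 0.37784842 -0.16754902  4.50763844]h.py:44: RuntimeWarning: Mean of empty slice.
  g=cv2.cvtColor(im,cv2.COLOR_BGR2GRAY); dk=(M>0)&(g<90); v,u=np.nonzero(dk); print("hole px",u.mean(),v.mean(),len(u)); return ray(u.mean(),v.mean(),z,p,R)
  ret = ret.dtype.type(ret / rcount)
```

View pics/w4.png

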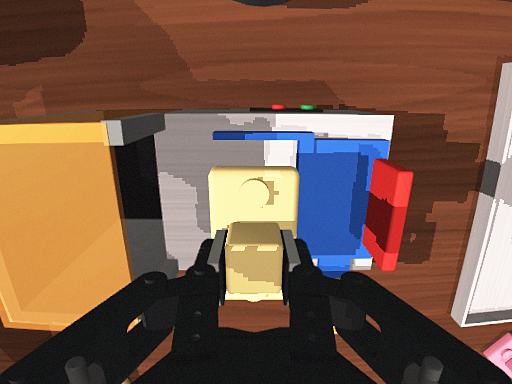

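The casting is held level over the pocket, its base at pixels (210–300, 165–300) and the back wall at column 300. It needs +2.5 mm in x and +2 mm in y.

>>> carry_out:
  hand: [2, 2, 2, 2, 2, 2]
  xyz:
    - [0.25, -0.2, 1.2]
    - [0, 0, 1.5]
    - [0, 0, 1.2]
    - [0, 0, 0.6]
    - [0, 0, 0.2]
    - [0, 0, 0]
  twist: [0, 0, 0, 0, 0, 0]

```text
time_s: 9.1
ee_pos: [0.5663, 0.0482, 0.0776]
orientation: [0.0, 1.0, -0.016, 0.0]
wrist_force: [0.4, -0.1, -1.1]
width: 0.0269
grasp_force: 59.7
```

>>> carry_out:
  hand: [2]
  xyz:
    - [0, 0, 0.1]
  twist: [0]

```text
time_s: 9.18
ee_pos: [0.5669, 0.0485, 0.0774]
orientation: [-0.0, 1.0, -0.016, 0.001]
wrist_force: [0.4, 0.2, -0.9]
width: 0.0268
grasp_force: 59.7
```

>>> carry_out:
  hand: [2, 2, 2, 2, 2, 2]
  xyz:
    - [-0.4, 0, 0]
    - [0, 0, 0]
    - [0, 0, 0.3]
    - [0, 0, 0.2]
    - [0, 0, 0.1]
    - [0, 0, 0]
  twist: [0, 0, 0, 0, 0, 0]

```text
time_s: 9.68
ee_pos: [0.5621, 0.0489, 0.0708]
orientation: [-0.0, 1.0, -0.016, 0.0]
wrist_force: [-1.6, 1.2, 3.9]
width: 0.0274
grasp_force: 60.4
```

```bash
python3 - <<'E'
from h import *
s=robot.get_state();p,R=pose(s);print(p.round(4),R.round(3).tolist(),s["wrist_force"].round(2))
im,W=cloud("wrist"); cv2.imwrite("pics/w5.png",im); np.savez("w5",im=im,W=W)
h=cv2.cvtColor(im,cv2.COLOR_BGR2HSV).astype(int); cream=(h[...,0]>18)&(h[...,0]<35)&(h[...,1]>40)&(h[...,1]<150)&(h[...,2]>120)
fit(cream&box(W,(.49,.63),(0,.1),(.08,.2)),W,"cast")
P=fit(cream&box(W,(.58,.602),(.03,.07),(.08,.2)),W,"base"); print(np.percentile(P[:,2],[5,50]))
E
```

```text
[0.5621 0.0489 0.0708] [[1.0, -0.031, 0.001], [-0.031, -1.0, 0.0], [0.001, -0.0, -1.0]] [-1.62  1.19  3.88]
cast 8690 mean [0.5784 0.0491 0.1192] rect [549.6  40.2] [119.1  64.8] 10.4
base 2276 mean [0.5913 0.0509 0.1082] rect [591.   50.1] [22.  39.8] 0.0
[0.10663184 0.10772004]
```

>>> carry_out:
  hand: [5, 5, 5, 5, 5, 5, 5, 5, 5, 5]
  xyz:
    - [0, 0, 0]
    - [0, 0, 0]
    - [0, 0, 0]
    - [0, 0, 0]
    - [0, 0, -1]
    - [0, 0, -2.5]
    - [0, 0, -3.5]
    - [0, 0, -3]
    - [0, 0, -1]
    - [0, 0, 0]
  twist: [0, 0, 0, 0, 0, 0, 0, 0, 0, 0]

```text
time_s: 10.57
ee_pos: [0.5641, 0.049, 0.1845]
orientation: [-0.001, 1.0, -0.016, 0.004]
wrist_force: [0.5, 0.0, 0.1]
width: 0.0499
grasp_force: 0.0
```

>>> carry_out:
  hand: [5, 5, 0, 0, 0, 0, 0, 0, 0, 0]
  xyz:
    - [0, 2, 0]
    - [0, 3, 0]
    - [0, 3.5, 0]
    - [0, 3, 0]
    - [0, 2, 0]
    - [0, 0.4, 0]
    - [0, 0, 0]
    - [0, 0, 0]
    - [0, 0, 0]
    - [0, 0, 0]
  twist: [0, 0, 0, 0, 0, 0, 0, 0, 0, 0]

```text
time_s: 11.4
ee_pos: [0.5576, -0.0891, 0.1799]
orientation: [-0.0, 1.0, -0.015, -0.0]
wrist_force: [0.2, -0.9, 0.3]
width: 0.0001
grasp_force: 0.0
```

```bash
python3 - <<'E'
from h import *
s=robot.get_state();p,R=pose(s);print(p.round(4),R.round(3).tolist(),s["wrist_force"].round(2),s["width"])
im,W=cloud("wrist"); cv2.imwrite("pics/w6.png",im); np.savez("w6",im=im,W=W)
h=cv2.cvtColor(im,cv2.COLOR_BGR2HSV).astype(int); cream=(h[...,0]>18)&(h[...,0]<35)&(h[...,1]>40)&(h[...,1]<150)&(h[...,2]>120)
fit(cream&box(W,(.49,.63),(0,.1),(.08,.2)),W,"cast")
fit(cream&box(W,(.49,.63),(0,.1),(.13,.15)),W,"stub")
station(im,W)
print(hole(im,W,p,R))
X=(W-p)@R
P=X[np.isfinite(X[...,2])&(X[...,2]<.03)&(abs(X[...,1])<.05)&(abs(X[...,0])<.05)&(X[...,2]>-.1)];print("tips",P.min(0),P.max(0))
E
```

```text
[ 0.5576 -0.0891  0.1799] [[1.0, -0.03, -0.0], [-0.03, -1.0, 0.0], [-0.0, -0.0, -1.0]] [ 0.2  -0.92  0.34] 6.241542305373487e-05
cast 4566 mean [0.5668 0.0432 0.1148] rect [543.7  52.9] [125.4  83.3] 12.4
stub 1016 mean [0.5637 0.0466 0.1368] rect [562.9  48.8] [28.5 27.3] 86.2
tab 1000 mean [ 0.5617 -0.0465  0.1379] rect [559.7 -45.8] [10.1 69. ] 88.1
blue 6452 mean [ 0.5604 -0.0046  0.1012] rect [539.5  14.2] [131.6 149.7] 84.0
yel 733 mean [ 0.4841 -0.0175  0.1156] rect [480.2 -17.7] [49.7 39.5] 87.7
sidewalls 761 mean [0.5573 0.0465 0.102 ] rect [562.3  51.8] [ 63.7 107.7] 90.0
wall slope [0.0224 0.6122] x at y=.04 0.6131 0.02 0.073
wall slope [0.0167 0.5125] x at y=.04 0.5132 0.02 0.084
backwall front y 0.53 [0.0151 0.0153 0.0154 0.02  ]
backwall front y 0.55 [0.0143 0.0143 0.0145 0.0145]
backwall front y 0.57 [0.0137 0.0138 0.0138 0.0138]
backwall front y 0.59 [0.0133 0.0133 0.0134 0.0134]
hole px 186.09734513274336 268.3407079646018 226
[ 0.4741 -0.0175  0.114 ]
tips [-0.01253163 -0.04256804 -0.09999116] [ 0.01472564  0.0414045  -0.04060928]
```

View pics/w6.png

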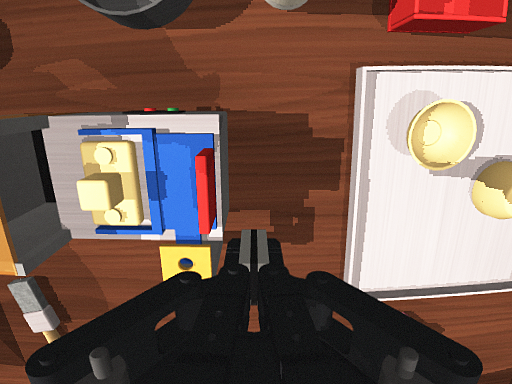

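The casting lies flat in the pocket, stub at pixel (100,193), with its centre 7 mm ahead of the pocket point. The closed fingers at (258,240) are clear behind the red tab at (206,190).

>>> carry_out:
  hand: [0, 0, 0, 0, 0, 0, 0, 0, 0, 0]
  xyz:
    - [0, 0, 2]
    - [0, 0, 3]
    - [0, 0, 3]
    - [0, 0, 2]
    - [0, 0, 1]
    - [0, 0, 0]
    - [0, -1, 0]
    - [0, -1.2, 0]
    - [0, -0.8, 0]
    - [0, 0, 0]
  twist: [0, 0, 0, 0, 0, 0, 0, 0, 0, 0]

```text
time_s: 12.28
ee_pos: [0.5599, -0.0589, 0.0718]
orientation: [0.0, 1.0, -0.015, 0.002]
wrist_force: [0.7, -3.1, 1.4]
width: -0.0
grasp_force: 1.4
```

>>> carry_out:
  hand: [0, 0, 0, 0, 0, 0, 0, 0, 0, 0]
  xyz:
    - [0, -1, 0]
    - [0, -1, 0]
    - [0, -1, 0]
    - [0, -1, 0]
    - [0, -1, 0]
    - [0, -1, 0]
    - [0, -1, 0]
    - [0, -1, 0]
    - [0, -1, 0]
    - [0, -1, 0]
  twist: [0, 0, 0, 0, 0, 0, 0, 0, 0, 0]

```text
time_s: 13.12
ee_pos: [0.5633, 0.0374, 0.0719]
orientation: [0.002, 1.0, -0.016, 0.002]
wrist_force: [3.8, -12.0, 1.3]
width: -0.0001
grasp_force: 5.8
```

>>> carry_out:
  hand: [0, 0, 0, 0, 0]
  xyz:
    - [0, -0.6, 0]
    - [0, -0.5, 0]
    - [0, -0.3, 0]
    - [0, -0.2, 0]
    - [0, 0, 0]
  twist: [0, 0, 0, 0, 0]

```text
time_s: 13.53
ee_pos: [0.5633, 0.0449, 0.0721]
orientation: [0.009, 1.0, -0.016, 0.0]
wrist_force: [8.2, -36.2, -0.8]
width: -0.0001
grasp_force: 18.6
```

```bash
python3 - <<'E'
from h import *
for n in("side","wrist"):
    im,W=cloud(n); cv2.imwrite(f"pics/{n}7.png",im)
    b,r,y=masks(im,W); fit(r&box(W,(.5,.64),(-.06,.1),(.128,.15)),W,n+"tab")
print(robot.get_state()["wrist_force"],pose()[0])
E
```

```text
sidetab 88 mean [0.5562 0.0687 0.1345] rect [560.6  66.8] [65.8 13.6] 0.8
wristtab 1676 mean [0.5833 0.0635 0.1376] rect [579.6  64. ] [10.2 38. ] 87.6
[ 8.55429796e+00 -3.66677472e+01 -3.53298743e-02] [0.56331055 0.04487158 0.07211221]
```

View pics/wrist7.png

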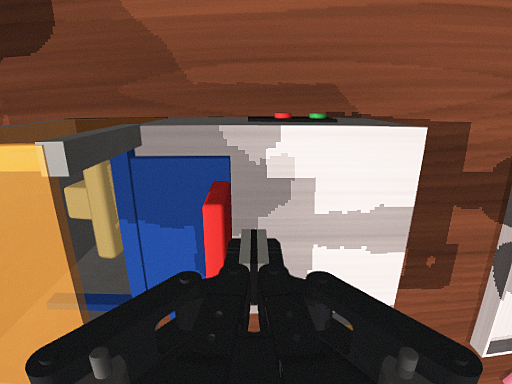

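The tab has moved 110 mm, so the slide is home, and the casting at pixel (95,210) is tipping into the chamber. I'll back off.

>>> carry_out:
  hand: [0, 0, 0, 0, 0, 0, 0, 0, 0, 0]
  xyz:
    - [0, 1, 0]
    - [0, 2, 0]
    - [0, 2, 0]
    - [0, 2, 0]
    - [0, 2, 0]
    - [0, 2, 0]
    - [0, 2, 0]
    - [0, 2, 0]
    - [0, 0.5, 0]
    - [0, 0, 0]
  twist: [0, 0, 0, 0, 0, 0, 0, 0, 0, 0]

```text
time_s: 14.47
ee_pos: [0.5574, -0.0999, 0.0705]
orientation: [-0.0, 1.0, -0.017, 0.0]
wrist_force: [-0.1, 0.3, -0.6]
width: -0.0003
grasp_force: 0.0
```

>>> carry_out:
  hand: [0, 0, 0, 0, 0, 0, 6, 6, 6, 6]
  xyz:
    - [0, 0, -2]
    - [0, 0, -4]
    - [0, 0, -4]
    - [0, 0, -4]
    - [0, 0, -3]
    - [0, 0, -2]
    - [0, -3, 0]
    - [0, -3, 0]
    - [0, -3, 0]
    - [0, 0, 0]
  twist: [0, 0, 0, 0, 0, 0, 0, 0, 0, 0]

```text
time_s: 15.3
ee_pos: [0.5601, -0.0036, 0.2601]
orientation: [-0.001, 1.0, -0.013, 0.0]
wrist_force: [-0.0, -0.9, -0.1]
width: 0.0483
grasp_force: 0.0
```

```bash
python3 - <<'E'
from h import *
s=robot.get_state();p,R=pose(s);print(p.round(4),R.round(3).tolist(),s["wrist_force"].round(2),s["width"])
im,W=cloud("wrist"); cv2.imwrite("pics/w8.png",im); np.savez("w8",im=im,W=W)
station(im,W); print(hole(im,W,p,R,reg=((.45,.52),(-.05,.02))))
P=box(W,(.5,.63),(.1,.22),(0,.12)); fit(P,W,"inchamber?")
E
```

```text
[ 0.5601 -0.0036  0.2601] [[1.0, -0.027, 0.0], [-0.027, -1.0, 0.002], [0.0, -0.002, -1.0]] [-0.   -0.88 -0.13] 0.04830187778761107
tab 584 mean [ 0.5608 -0.0454  0.1381] rect [559.4 -45.8] [10.3 69.7] 88.1
blue 4331 mean [ 0.5586 -0.0074  0.1013] rect [544.4  16. ] [124.6 139.6] 84.4
yel 319 mean [ 0.4736 -0.0162  0.1165] rect [540.2  76.2] [296.7  64.8] 55.2
sidewalls 459 mean [0.556  0.0474 0.1021] rect [562.4  46.3] [ 55.4 106.5] 87.6
wall slope [0.0412 0.6112] x at y=.04 0.6128 0.021 0.072
wall slope [0.0311 0.5115] x at y=.04 0.5128 0.021 0.076
backwall front y 0.53 [0.0149 0.015  0.0151 0.0151]
backwall front y 0.55 [0.0141 0.0142 0.0142 0.0143]
backwall front y 0.57 [0.0134 0.0134 0.0134 0.0135]
backwall front y 0.59 [0.0125 0.0126 0.0126 0.0127]
hole px 266.50666666666666 228.82666666666665 75
[ 0.4803 -0.0174  0.114 ]
inchamber? 3294 mean [0.5578 0.1312 0.0665] rect [564.9 139.4] [130.   78.8] 0.2
```

View pics/w8.png

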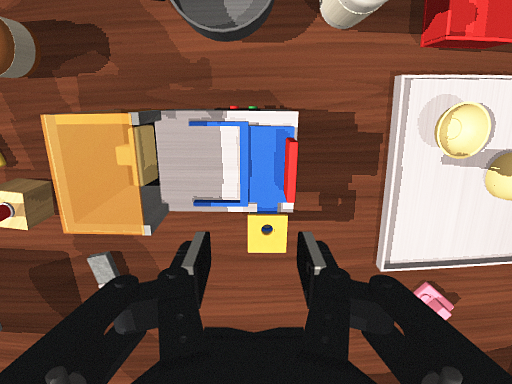

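The slide is back at rest with the tab at y -0.0455, same as before. The hole is at pixel (266,229) → (0.480,-0.0175). The casting shows in the chamber mouth at (145,155), so I'll check its height and plan the pin move.

```bash
python3 - <<'E'
from h import *
D=np.load("w8.npz");im,W=D["im"],D["W"]
for v in (128,135,145,155,165,175,182): print(v,[W[v,u].round(3).tolist() for u in (138,145,151,156)],im[v,151])
p,R=pose();print(R.T@(np.array([.4965,.3735,.2])-p)*100)
E
```

```text
128 [[0.607, 0.154, 0.054], [0.605, 0.151, 0.036], [nan, nan, nan], [0.609, 0.116, 0.092]] [ 78 129 155]
135 [[0.597, 0.154, 0.056], [0.595, 0.151, 0.039], [0.593, 0.149, 0.021], [0.6, 0.117, 0.092]] [ 78 127 153]
145 [[0.584, 0.156, 0.057], [0.581, 0.153, 0.04], [0.579, 0.149, 0.025], [0.576, 0.149, 0.006]] [ 79 129 154]
155 [[0.57, 0.158, 0.058], [0.567, 0.153, 0.045], [0.564, 0.151, 0.026], [0.56, 0.15, 0.007]] [ 81 130 155]
165 [[0.556, 0.16, 0.058], [0.553, 0.154, 0.047], [0.549, 0.152, 0.03], [0.546, 0.149, 0.017]] [ 59  99 120]
175 [[0.567, 0.117, 0.16], [0.539, 0.156, 0.048], [0.535, 0.152, 0.034], [0.531, 0.15, 0.019]] [ 58 100 124]
182 [[0.56, 0.117, 0.163], [0.529, 0.155, 0.053], [0.517, 0.164, 0.008], [0.516, 0.156, 0.007]] [10  3  0]
[ -7.38740464 -37.71428966   6.06102273]
```

The casting stands in the chamber with its centre about 25 mm over the floor, which is within limits. On to the pin.

>>> carry_out:
  hand: [4.5, 4.5, 4.5, 4.5, 4.5, 4.5, 4.5, 4.5, 4.5, 4.5]
  xyz:
    - [-0.4, -2, 0]
    - [-0.7, -3.8, 0]
    - [-0.8, -4, 0]
    - [-0.8, -4, 0]
    - [-0.8, -4, 0]
    - [-0.8, -4, 0]
    - [-0.8, -4, 0]
    - [-0.8, -4, 0]
    - [-0.7, -3.9, 0]
    - [-0.7, -3.6, 0]
  twist: [0, 0, 0, 0, 0, 0, 0, 0, 0, 0]

```text
time_s: 16.18
ee_pos: [0.4979, 0.3684, 0.2604]
orientation: [-0.0, 1.0, -0.015, 0.0]
wrist_force: [1.6, -0.9, 0.2]
width: 0.0449
grasp_force: 0.0
```

>>> carry_out:
  hand: [4.5, 4.5, 4.5, 4.5, 4.5, 4.5]
  xyz:
    - [0, 0, 3]
    - [0, 0, 3]
    - [0, 0, 2]
    - [0, 0, 0]
    - [0, 0, 0]
    - [0, 0, 0]
  twist: [0, 0, 0, 0, 0, 0]

```text
time_s: 16.68
ee_pos: [0.4999, 0.3663, 0.1822]
orientation: [-0.001, 1.0, -0.016, 0.001]
wrist_force: [0.5, -1.3, 2.4]
width: 0.0451
grasp_force: 0.0
```

```bash
python3 - <<'E'
from h import *
s=robot.get_state();p,R=pose(s);print(p.round(4),R.round(3).tolist())
im,W=cloud("wrist"); np.savez("w9",im=im,W=W); cv2.imwrite("pics/w9.png",im)
b,r,y=masks(im,W)
S=box(W,(.45,.54),(.33,.42),(.07,.13))
fit(r&S,W,"handle"); P=fit(S&r&(W[...,2]>.109),W,"top");fit(box(W,(.45,.54),(.33,.42),(.058,.0665)),W,"block")
c=np.append(P.mean(0)[:2],.0345); print(R.T@(np.array([.4965,.3735,.0345])-p)*100)
E
```

```text
[0.4999 0.3663 0.1822] [[0.999, -0.032, 0.003], [-0.032, -0.999, 0.002], [0.003, -0.002, -1.0]]
handle 434 mean [0.4998 0.3733 0.1058] rect [496.9 373.9] [20.3 20. ] 42.2
top 258 mean [0.4965 0.3736 0.1151] rect [496.9 373.9] [20.3 20. ] 42.2
block 2023 mean [0.5    0.3738 0.0654] rect [495.8 374.2] [60.  60.8] 82.2
[-0.40047767 -0.68254929 14.77267167]
```

>>> carry_out:
  hand: [4.5, 4.5, 4.5, 4.5, 4.5, 4.5, 4.5, 4.5, 4.5, 4.5]
  xyz:
    - [-0.35, -0.7, 1]
    - [0, 0, 2.5]
    - [0, 0, 2]
    - [0, 0, 1]
    - [0, 0, 2]
    - [0, 0, 2.5]
    - [0, 0, 2]
    - [0, 0, 1.5]
    - [0, 0, 0]
    - [0, 0, 0]
  twist: [0, 0, 0, 0, 0, 0, 0, 0, 0, 0]

```text
time_s: 17.57
ee_pos: [0.4959, 0.3732, 0.0353]
orientation: [0.0, 1.0, -0.016, 0.0]
wrist_force: [0.7, -0.2, -0.2]
width: 0.0454
grasp_force: 0.0
```

>>> carry_out:
  hand: [1.5, 1.5, 1.5, 1.5, 1.5, 1.5, 1.5, 1.5]
  xyz:
    - [0, 0, 0]
    - [0, 0, 0]
    - [0, 0, 0]
    - [0, 0, 0]
    - [0, 0, 0]
    - [0, 0, 0]
    - [0, 0, 0]
    - [0, 0, 0]
  twist: [0, 0, 0, 0, 0, 0, 0, 0]

```text
time_s: 18.23
ee_pos: [0.4969, 0.374, 0.0372]
orientation: [-0.001, 1.0, -0.016, 0.001]
wrist_force: [0.2, -0.2, 6.9]
width: 0.0211
grasp_force: 58.5
```

>>> carry_out:
  hand: [1.5, 1.5, 1.5, 1.5, 1.5, 1.5, 1.5, 1.5, 1.5, 1.5]
  xyz:
    - [0, 0, -0.5]
    - [0, 0, -1.5]
    - [0, 0, -2.5]
    - [0, 0, -3]
    - [0, 0, -3.5]
    - [0, 0, -3.5]
    - [0, 0, -3]
    - [0, 0, -2]
    - [0, 0, -0.5]
    - [0, 0, 0]
  twist: [0, 0, 0, 0, 0, 0, 0, 0, 0, 0]

```text
time_s: 19.07
ee_pos: [0.4962, 0.3735, 0.2369]
orientation: [-0.001, 1.0, -0.016, 0.001]
wrist_force: [0.5, 0.8, -0.0]
width: 0.0205
grasp_force: 59.2
```

```bash
python3 - <<'E'
from h import *
s=robot.get_state();p,R=pose(s);print(p.round(4),R.round(3).tolist(),s["width"],s["grasp_force"])
print(R.T@(np.array([.4803,-.0175,p[2]])-p)*100)
E
```

```text
[0.4962 0.3735 0.2369] [[0.999, -0.032, 0.002], [-0.032, -0.999, 0.003], [0.002, -0.003, -1.0]] 0.020451821744851 59.160903096199036
[-0.33796197 39.13456697 -0.11159498]
```

>>> carry_out:
  hand: [1.5, 1.5, 1.5, 1.5, 1.5, 1.5, 1.5, 1.5, 1.5, 1.5]
  xyz:
    - [0, 2, 0]
    - [0, 3.5, 0]
    - [0, 4, 0]
    - [0, 4, 0]
    - [0, 4, 0]
    - [-0.1, 4, 0]
    - [-0.1, 4, 0]
    - [-0.1, 4, 0]
    - [0, 4, 0]
    - [0, 3.5, 0]
  twist: [0, 0, 0, 0, 0, 0, 0, 0, 0, 0]

```text
time_s: 19.9
ee_pos: [0.4793, 0.0011, 0.2334]
orientation: [0.0, 1.0, -0.016, -0.002]
wrist_force: [0.6, -0.5, -0.0]
width: 0.0207
grasp_force: 59.2
```

>>> carry_out:
  hand: [1.5, 1.5, 1.5, 1.5, 1.5, 1.5]
  xyz:
    - [0, 2.1, 0]
    - [0, 0, 2]
    - [0, 0, 2.5]
    - [0, 0, 1.5]
    - [0, 0, 0]
    - [0, 0, 0]
  twist: [0, 0, 0, 0, 0, 0]

```text
time_s: 20.4
ee_pos: [0.4791, -0.018, 0.1737]
orientation: [0.001, 1.0, -0.016, -0.002]
wrist_force: [0.4, -0.4, -0.4]
width: 0.0203
grasp_force: 59.2
```

```bash
python3 - <<'E'
from h import *
s=robot.get_state();p,R=pose(s);print(p.round(4),R.round(4).tolist(),s["width"],s["grasp_force"],s["wrist_force"])
im,W=cloud("wrist"); np.savez("w10",im=im,W=W); cv2.imwrite("pics/w10.png",im[180:330,170:340].repeat(4,0).repeat(4,1))
print(R.T@(np.array([.4803,-.0175,p[2]])-p)*100)
X=(W-p)@R
b,r,y=masks(im,W)
for n,m in (("red",r&(abs(X[...,0])<.05)&(abs(X[...,1])<.05)&(X[...,2]<.0)),("pinbelow",(abs(X[...,0])<.02)&(abs(X[...,1])<.02)&(X[...,2]<.04)&(X[...,2]>-.03))):
    P=X[m]; print(n,len(P)); 
    if len(P): print(P.min(0),P.max(0),P.mean(0))
    for z in np.arange(-.03,.04,.01):
        Q=P[(P[:,2]>z)&(P[:,2]<z+.01)]
        if len(Q): print(z.round(2),len(Q),Q.mean(0).round(4),Q.min(0).round(4),Q.max(0).round(4))
E
```

```text
[ 0.4791 -0.018   0.1737] [[0.9995, -0.0319, -0.0038], [-0.0319, -0.9995, -0.0011], [-0.0038, 0.0012, -1.0]] 0.020343811743102066 59.187639355659485 [ 0.38755075 -0.3503698  -0.3577607 ]
[ 0.12295906 -0.05867938 -0.00053228]
red 3226
[-0.01107599 -0.01138381 -0.08009909] [ 0.01101022  0.01031094 -0.0328721 ] [ 0.00450594 -0.00048207 -0.06834372]
pinbelow 225
[-0.00121806 -0.01198075 -0.02995922] [0.01243327 0.01047804 0.03128673] [ 0.00416751 -0.00042875  0.00069053]
-0.03 33 [ 0.0104 -0.0005 -0.0292] [ 0.0052 -0.012  -0.03  ] [ 0.0124  0.0105 -0.0281]
-0.01 55 [ 0.0035 -0.0005 -0.0044] [ 0.0013 -0.0049 -0.0088] [ 0.0045  0.004  -0.0001]
0.0 72 [ 0.0029 -0.0004  0.0047] [ 0.0003 -0.0051  0.0002] [0.0043 0.0043 0.0098]
0.01 59 [ 0.003  -0.0003  0.0146] [-0.0012 -0.0053  0.0102] [0.0044 0.0046 0.0197]
0.02 5 [ 0.0026 -0.0003  0.025 ] [ 0.0018 -0.0016  0.0216] [0.0037 0.0008 0.0291]
0.03 1 [ 0.001  -0.0008  0.0313] [ 0.001  -0.0008  0.0313] [ 0.001  -0.0008  0.0313]
```

View pics/w10.png

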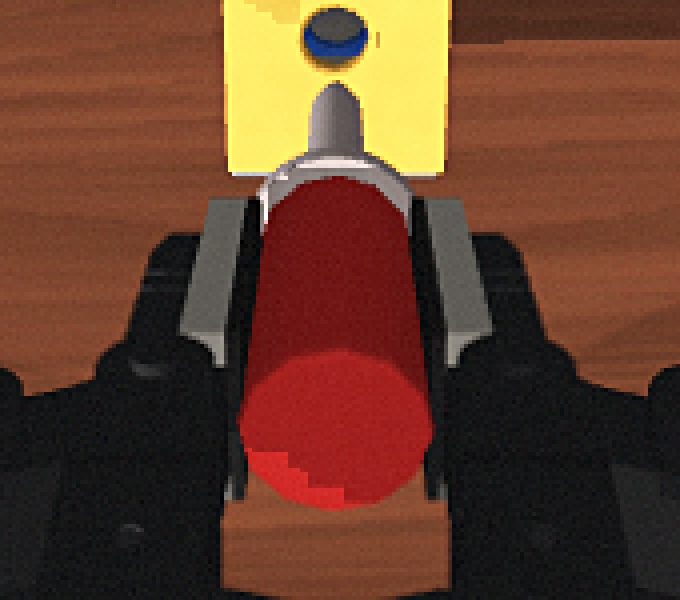

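The pin is upright in the grip, its tip at crop (335,85), with the eye ahead at crop (335,38). I'll compute the fine offset.

```bash
python3 - <<'E'
from h import *
D=np.load("w10.npz");im,W=D["im"],D["W"];
p=np.array([.4791,-.018,.1737]);R=np.array([[0.9995,-0.0319,-0.0038],[-0.0319,-0.9995,-0.0011],[-0.0038,0.0012,-1.0]])
h=ray(170+335/4-.4,180+38/4-.4,.114,p,R);print(h)
s=robot.get_state();p,R=pose(s);print(p.round(4),R[:,2].round(4))
tip=p+R@[-.0007,-.0005,.033];print("tip",tip, "to hole, tool cm",R.T@(h-tip)*100)
E
```

```text
[ 0.48   -0.0176  0.114 ]
[ 0.4801 -0.0179  0.175 ] [-9.e-04 -7.e-04 -1.e+00]
tip [ 0.47942209 -0.01735569  0.14204416] to hole, tool cm [0.06089117 0.02049627 2.80438218]
```

>>> carry_out:
  hand: [1.5, 1.5, 1.5, 1.5, 1.5, 1.5]
  xyz:
    - [0.05, 0, 1]
    - [0, 0, 1]
    - [0, 0, 1]
    - [0, 0, 0.8]
    - [0, 0, 0.6]
    - [0, 0, 0]
  twist: [0, 0, 0, 0, 0, 0]

```text
time_s: 20.95
ee_pos: [0.4798, -0.0177, 0.1295]
orientation: [0.0, 1.0, -0.016, -0.001]
wrist_force: [0.2, 0.4, -1.2]
width: 0.0204
grasp_force: 59.2
```

>>> carry_out:
  hand: [1.5, 1.5, 1.5, 1.5, 1.5]
  xyz:
    - [0, 0, 0.6]
    - [0, 0, 0.6]
    - [0, 0, 0.6]
    - [0, 0, 0.6]
    - [0, 0, 0]
  twist: [0, 0, 0, 0, 0]

```text
time_s: 21.37
ee_pos: [0.4798, -0.0178, 0.1056]
orientation: [0.0, 1.0, -0.016, -0.001]
wrist_force: [0.2, -0.2, -1.5]
width: 0.0208
grasp_force: 59.2
```

>>> carry_out:
  hand: [1.5, 1.5, 1.5, 1.5, 1.5]
  xyz:
    - [0, 0, 0.7]
    - [0, 0, 0.6]
    - [0, 0, 0.4]
    - [0, 0, 0.2]
    - [0, 0, 0]
  twist: [0, 0, 0, 0, 0]

```text
time_s: 21.78
ee_pos: [0.4806, -0.0178, 0.0877]
orientation: [0.0, 1.0, -0.016, -0.0]
wrist_force: [0.2, 0.5, -0.4]
width: 0.0209
grasp_force: 59.5
```

Next I'll release, let it seat, and lift clear.

>>> carry_out:
  hand: [1.5, 1.5, 4, 4, 4, 4, 4, 4, 4, 4]
  xyz:
    - [0, 0, 0.1]
    - [0, 0, 0]
    - [0, 0, 0]
    - [0, 0, 0]
    - [0, 0, 0]
    - [0, 0, 0]
    - [0, 0, 0]
    - [0, 0, -1]
    - [0, 0, -2]
    - [0, 0, -2.5]
  twist: [0, 0, 0, 0, 0, 0, 0, 0, 0, 0]

```text
time_s: 22.62
ee_pos: [0.4795, -0.0179, 0.1414]
orientation: [0.0, 1.0, -0.016, -0.002]
wrist_force: [0.3, 0.4, -0.2]
width: 0.04
grasp_force: 0.0
```

>>> carry_out:
  hand: [4, 4, 4, 4, 4, 4, 4, 4]
  xyz:
    - [0, 0, -3]
    - [0, 0, -3]
    - [0, 0, -3]
    - [0, 0, -2]
    - [0, 0, -1]
    - [0, 0, 0]
    - [0, 0, 0]
    - [0, 0, 0]
  twist: [0, 0, 0, 0, 0, 0, 0, 0]

```text
time_s: 23.28
ee_pos: [0.48, -0.0176, 0.2603]
orientation: [0.0, 1.0, -0.016, -0.002]
wrist_force: [1.2, -0.3, -0.7]
width: 0.0402
grasp_force: 0.0
```

```bash
python3 - <<'E'
from h import *
p,R=pose();print(p,robot.get_state()["wrist_force"].round(1))
im,W=cloud("wrist"); b,r,y=masks(im,W)
fit(r&box(W,(.44,.52),(-.06,.02),(.15,.18)),W,"pintop"); fit(box(W,(.44,.52),(-.06,.02),(.108,.121))&~y&~r,W,"collar"); fit(r&box(W,(.5,.63),(-.08,.1),(.13,.15)),W,"tab")
P=fit(box(W,(.51,.61),(.14,.165),(.005,.06)),W,"casting face")
if len(P): print(np.percentile(P[:,2],[5,95]))
E
```

```text
[ 0.48004803 -0.01758417  0.26032997] [ 1.2 -0.3 -0.7]
pintop 381 mean [ 0.4823 -0.0173  0.1642] rect [481.1 -17.1] [20.4 20.3] 72.5
collar 1042 mean [ 0.4733 -0.0209  0.1156] rect [472.2 -17.6] [50.  56.1] 88.2
tab 693 mean [ 0.5599 -0.0456  0.1381] rect [559.1 -45.9] [10.1 68.7] 87.8
casting face 1605 mean [0.5635 0.1546 0.0426] rect [559.6 152.7] [24.5 99.2] 90.0
[0.01768983 0.05884124]
```

```bash
python3 -c "
from rig import robot; print(robot.job_done())"
```

```text
the job is handed in; nothing more can be done
None
```

I handed the job in at about 23 s; the last measurements show the casting in the curing box, the slide fully out and the pin seated with its collar on the yellow plate, but the hand-in returned no verdict.

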